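# Load the tape caddy and latch its tray

### The arm

A 6-joint arm with a two-finger parallel gripper is mounted at the origin on a cart in front of the work surface, level with it; the furniture and walls round the work are solid. World frame = base frame: x ahead of the robot, y to its left, z up, the work surface at z = 0. Lengths are in m, angles in rad, forces in N, time in s.
With the tool pointing down it reaches from about 0.225 to 0.875 m from the base axis. Payload 3.4 kg.
Tool frame: the origin (TCP) lies at the very end of the fingers, on their centre line; the grasp point (between the pads) lies 19 mm behind it; z points along the fingers, y is the direction in which the jaws open and shut (so a half turn about z gives the same grasp; the last joint's range is limited). The gripper opens to 85 mm and grips with 20 to 120 N. Pads are 22 mm wide; open, the fingers measure 114 mm over their backs; the gripper's body (76 mm by 85 mm) begins 54 mm behind the grasp point. The pads swing forward as they close: fully open they stand 13 mm farther back than shut.
Start: joints at [-1.406, 0.276, 1.505, -0, 1.361, -0.121], TCP at [0.162, -0.552, 0.231] pointing down, gripper open.
Joint ranges: [-2.89, 2.89], [-0.75, 2.08], [0.22, 2.7], [-1.18, 4.32], [0.11, 2.71], [-2.7, 2.7]. Speed limits (rad/s): [2.57, 2.57, 3.14, 3.14, 3.14, 3.14].

### API

Orientations are given as a unit quaternion [w, x, y, z].
In Python, from rig import telemetry, optics, order gives the robot as it stands.
- The arm moves only by the shell command python3 -m creep 'ROWS' [FORCE]. ROWS is a JSON object of lists of equal length, an entry for each row: "slide": the shift along the world's x, y, z normalised to -1 to 1, where 1 is 0.15 m, a list of three; "twist": the turn, a rotation vector about the world's x, y, z normalised to -1 to 1, where 1 is 360 degrees, a list of three; "fingers": the gripper's target within -1 to 1 (fully open at 1, half-way at 0, shut at -1). A call has 1 to 20 rows; each row is the pose to reach, as a shift and turn from the pose commanded when the call began, turning the shorter way round; what a row does not reach only later rows make up. A row lasts 1/10 s, in which the tool goes at most 50 mm and 8.59 degrees, less where a joint would pass 70% of its speed; a pose out of reach is approached as far as the arm can. A call with a number of a shift or a turn outside -1 to 1 is refused whole. A call with a gripper value outside its range is refused whole. The fingers move at their own pace and stop on an object; FORCE is the grip in N (left out, the last holds). Time passes only in rows, so rows that repeat a pose let the fingers close. It gives the time, the measured TCP pose, the force and the opening at its end, in the units of the state.
- telemetry.get_state(): the state, without advancing time (a new reading comes with each control period).
- optics.get_image(name): name is "side" or "top" or "wrist"; returns a dict with "img" (400x640x3 uint8, blue, green, red), "depth" (400x640 float32, m along the optical axis (not along the pixel's ray), 0 where there is no reading), "fovy" (degrees; the focal length in pixels is half the picture's height over the tangent of half this angle, whatever the lens; pixels are square), "cx", "cy" (the principal point, pixels), "world_from_camera" (4x4, takes a point from camera to world coordinates). Camera axes: x right, y down, z forward; pixel columns grow to the right and rows downward; lengths in m; the calibration is good to about 2 mm. The wrist camera is an equidistant fisheye: a pixel r from the principal point sees the ray r / f radians off the axis. A picture is of the moment at which its call begins.
- order.sign_off(): hands the job in, once; it reports no verdict.
The state is a dict: "clock": time; "qpos": joint angles; "qd": joint speeds; "effort": joint torques, N m; "position": TCP position; "ee_rot": TCP orientation; "contact_force": force on the tool from outside, world axes, zero at the start; "moment": the same for the moment, N m; "width": finger opening in m.
Only numpy, scipy, OpenCV 4.12 (cv2) and the standard library are available. Lean on these libraries where they do the work, as an engineer would, in place of code of your own. Each camera call takes 0.05 s, during which the arm holds its last target.

### The job

Lower the upright teal paper-tape roll over the steel spindle of the caddy's pulled-out tray, all the way down onto the tray floor, without dropping it. Then press the tray's front into the caddy until its push-push latch catches, let go, and make sure the tray stays latched in with the roll still on the spindle; leave the other things on the table where they are.

Things in the scene. Friction and masses are not known exactly. Their poses are not given: they have to be found in the camera images.
- caddy: tape caddy, fixed to the table: pale wooden shell 130 deep (x) x 100 wide (y) x 92 high mm, roofed, open at the front. Origin on the table under the middle of its front edge; its x axis points into the shell (the way the tray is pushed), y across, z up. A spring tray stands out of its front
- tray (a joint): tray travel along the caddy's x, m: 0 out (start), 0.080 latched, 0.090 hard stop. A damped spring (24 N per m/s) drives it out with 2 to 5 N; a slow push takes up to 9 N near the end. Push-push latch: push past 0.088, best to the stop, and let go: it returns to 0.080 and stays, front panel 12 mm off the shell. A shorter push does not catch; another full push unlatches it and it slides out
- spindle_foot (a point): on the tray (moves with it): centre of the spindle's foot, on the top of the tray floor, 18 mm above the table. Steel spindle, upright, 19 mm diameter, 46 mm high above this point with a tapered tip. It lies 42 mm behind the back of the front panel; tray floor 84 mm wide, no side walls. With the tray out, this point is 50 mm in front of the shell's edge
- push_pad (a point): on the tray (moves with it): centre of the face of a black round push pad, 32 mm diameter, standing 2 mm proud of the front of the tray's wooden front panel, 60 mm above the table. Panel 100 wide, 8 thick, reaching from 4 to 86 mm above the table. Press along the caddy's x axis
- roll: teal roll of paper tape with a cardboard core, standing upright: 56 mm outer diameter, 60 mm high, bore 24 mm right through, 0.08 to 0.17 kg. Origin at the centre of its underside, z along the bore, up. Seated, it covers the spindle, its top 78 mm above the table
- ochre_jar: bystander: ochre-yellow jar with a black lid, 39 mm diameter, 48 mm high. Origin at the centre of its underside
- sanding_block: bystander: brown cork sanding block, 56 x 85 x 24 mm. Origin at the centre of its underside
- white_jar: bystander: white plastic jar with lid, 42 mm diameter, 64 mm high. Origin at the centre of its underside
- desk_lamp: white desk lamp, fixed, always in the same place, not to be touched: its stem rises from a base at the right edge of the table to x 0.39, y -0.43, height 0.49 m; from there its level head, 40 mm thick, runs 0.47 to 0.50 m above the table to its free end at x 0.54, y -0.20. An arm coming from the right clears it by drawing in to 0.38 m from the robot's base axis before it swings left
Not all that is in view belongs to the job. Of the things that look like the roll, the smallest one is meant.

How it is judged:
By the outcome, as a careful person would: the job done as asked, in the order asked, and still so for the second after the job is handed in, with the robot touching nothing.
It also fails if it takes over 67 s, if anything falls off the work surface, if the arm or the gripper's body presses on something with over 40 N, if the wrist force passes 120 N, or if a joint passes its speed limit or range.

## Working session

There is one attempt and no reset: what is moved stays moved. The work goes in short steps, Python scripts to look and compute and a shell command to move; the robot and the scene stay as the last step left them, time stands still between calls to the robot, and variables do not carry over. Pictures are saved under pics/ and viewed, and the job is handed in when it is done.

```bash
ls; mkdir -p pics
cat > h.py <<'E'
import numpy as np, cv2
from rig import telemetry, optics, order
def grab(n,tag):
    d=optics.get_image(n); cv2.imwrite(f'pics/{tag}.png',d['img']); np.savez(f'{tag}.npz',**{k:np.asarray(v) for k,v in d.items()}); return d
def load(tag): return dict(np.load(f'{tag}.npz'))
def ray(d,u,v):
    f=200/np.tan(np.radians(float(d['fovy']))/2); T=d['world_from_camera']
    r=np.array([(u-d['cx'])/f,(v-d['cy'])/f,1.0])
    return T[:3,3],T[:3,:3]@r
def plane(d,u,v,z):
    o,r=ray(d,u,v); return o+r*(z-o[2])/r[2]
def dep(d,u,v):
    o,r=ray(d,u,v); return o+r*d['depth'][int(v),int(u)]
def cloud(d):
    f=200/np.tan(np.radians(float(d['fovy']))/2); T=d['world_from_camera']
    v,u=np.mgrid[0:400,0:640]; z=d['depth']
    p=np.stack([(u-d['cx'])/f*z,(v-d['cy'])/f*z,z],-1)
    w=p@T[:3,:3].T+T[:3,3]; w[z==0]=np.nan; return w
E
python3 - <<'E'
from h import *
for n in ['side','top','wrist']:
    d=grab(n,n+'0'); print(n,d['fovy'],d['cx'],d['cy'],d['world_from_camera'].round(3).tolist())
s=telemetry.get_state(); print(s)
E
```

```text
pics
side 47.14193895531466 321.40329022284806 198.77732683822987 [[-0.865, -0.236, 0.443, -0.153], [-0.501, 0.374, -0.781, 1.137], [0.019, -0.897, -0.441, 0.729], [0.0, 0.0, 0.0, 1.0]]
top 46.53115962779239 325.13312018753066 203.90940318651587 [[0.027, -0.99, 0.141, 0.341], [-1.0, -0.027, 0.001, -0.019], [0.003, -0.141, -0.99, 1.343], [0.0, 0.0, 0.0, 1.0]]
wrist 65.70646984690485 323.0494569036868 200.28534767596648 [[0.283, -0.923, -0.26, 0.227], [-0.959, -0.273, -0.075, -0.532], [-0.001, 0.271, -0.963, 0.373], [0.0, 0.0, 0.0, 1.0]]
{'clock': 0.15, 'qpos': array([-1.40599550e+00,  2.76445005e-01,  1.50582951e+00, -4.73159523e-06,
        1.36072470e+00, -1.21035191e-01]), 'qd': array([ 4.25085839e-05, -2.14297382e-03, -5.67122281e-03, -8.14739933e-04,
       -9.34590355e-04, -9.75396052e-04]), 'effort': array([ 1.17722531e-03, -4.17144656e+01, -2.46032578e+01, -1.99893589e-04,
        7.66613841e-03,  2.57627408e-05]), 'position': array([ 0.16203489, -0.55128282,  0.23064624]), 'ee_rot': array([-7.03063557e-04,  9.89804278e-01,  1.42432429e-01, -1.77014616e-05]), 'contact_force': array([ 0.01675326,  0.85000786, -0.23898332]), 'moment': array([-0.00375594,  0.01697017, -0.04047465]), 'width': 0.08544596245236417}
```

View pics/side0.png

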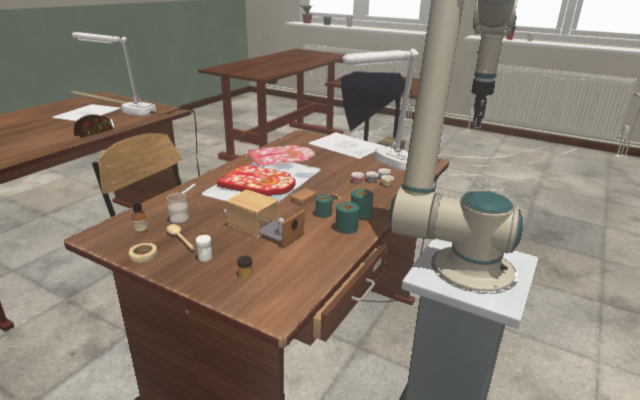

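View pics/top0.png

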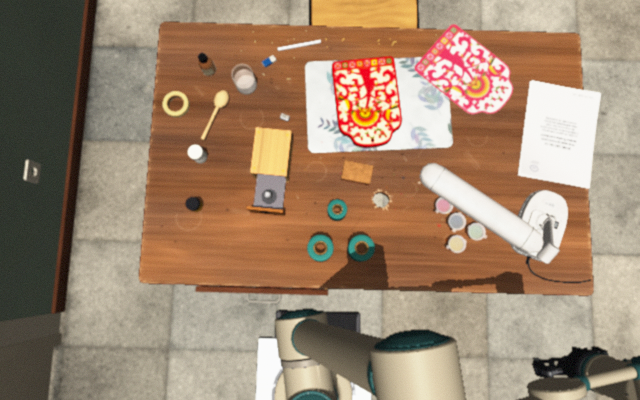

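View pics/wrist0.png

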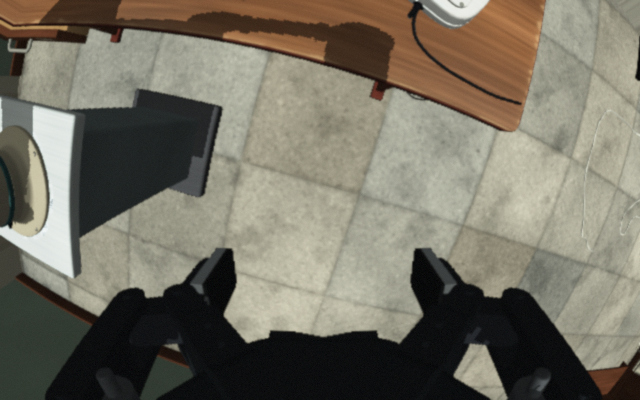

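The side view shows three teal rolls, at (324,206), (347,218) and (361,204). In the top view they are at (337,209), (320,247) and (361,247). The one at top (337,209) looks smallest. Next I'll measure it and check an enlarged crop.

Run:
```python
from h import *
d=load('top0'); im=d['img']
hsv=cv2.cvtColor(im,cv2.COLOR_BGR2HSV)
m=cv2.inRange(hsv,(75,90,40),(100,255,200)); m[:, :280]=0;m[300:]=0
c=cloud(d)
n,l,st,ce=cv2.connectedComponentsWithStats(m)
for i in range(1,n):
    if st[i,4]<60: continue
    zz=c[l==i]; zt=np.nanpercentile(zz[:,2],90); top=zz[zz[:,2]>zt-.006]
    (x,y),r=cv2.minEnclosingCircle((top[:,:2]*1000).astype(np.float32))
    print(st[i],ce[i].round(1),'ztop',zt.round(4),'c',x,y,'d',2*r, 'mid',(np.nanmin(top,0)+np.nanmax(top,0))[:2]/2, np.ptp(top,axis=0))
a=cv2.resize(im[140:270,230:390],None,fx=5,fy=4.6,interpolation=cv2.INTER_CUBIC); cv2.imwrite('pics/crop1.png',a[:600])
d=load('side0');a=cv2.resize(d['img'][170:290,190:390],None,fx=4,fy=4,interpolation=cv2.INTER_CUBIC); cv2.imwrite('pics/crop2.png',a)
```

```text
[328 200  19  20 203] [336.6 209.5] ztop 0.0629 c 510.99853515625 -50.915592193603516 d 54.23408889770508 mid [ 0.51033349 -0.05099773] [0.05095163 0.05036526 0.00963204]
[308 235  25  26 356] [320.2 247.4] ztop 0.0808 c 401.70526123046875 -6.859061241149902 d 70.97469329833984 mid [ 0.40140088 -0.00699201] [0.06783389 0.06554498 0.00953511]
[348 235  27  26 372] [360.3 247.5] ztop 0.0807 c 405.25933837890625 -118.51528930664062 d 70.22515106201172 mid [ 0.40448986 -0.11913137] [0.06794158 0.06775091 0.00925622]
```

View pics/crop1.png

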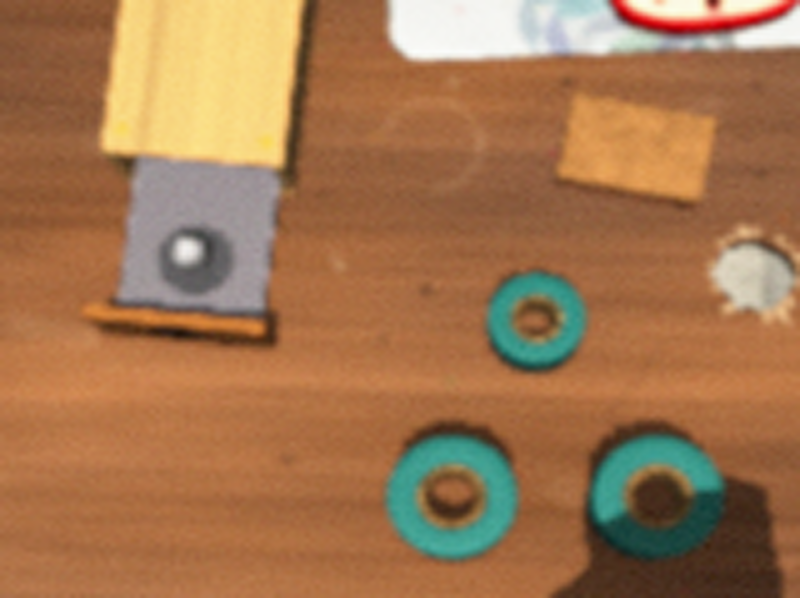

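View pics/crop2.png

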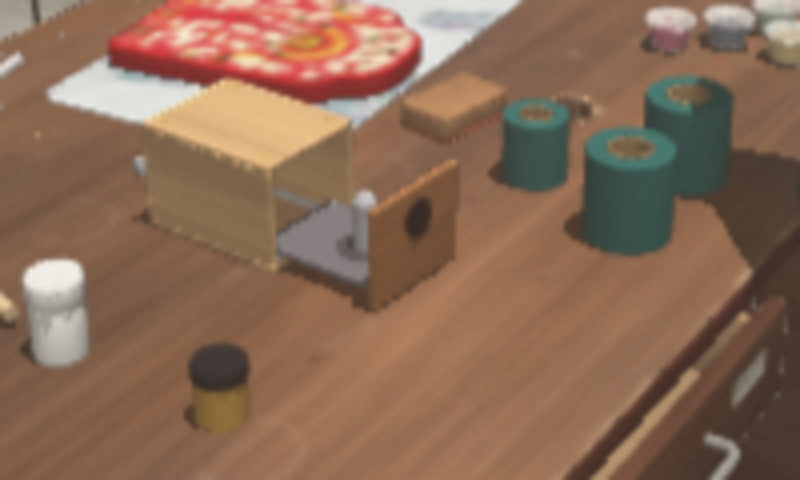

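The target is the roll at top (337,209). It measures about 55 mm across with its top near 61 mm, which fits the description. The other two are about 70 mm across and 80 mm high. Next, the caddy, spindle and panel.

Run:
```python
from h import *
d=load('top0'); im=d['img']; c=cloud(d)
sub=(slice(110,230),slice(230,310))
z=c[...,2]
m=np.zeros(z.shape,np.uint8); m[sub]=((z[sub]>.082)&(z[sub]<.103)); m[190:]=0
n,l,st,ce=cv2.connectedComponentsWithStats(m); i=1+st[1:,4].argmax(); print(st[i])
P=c[l==i][:,:2]; r=cv2.minAreaRect((P*1000).astype(np.float32)); print('roof',r,cv2.boxPoints(r).round(1).tolist(),np.nanmedian(z[l==i]))
# panel
m=np.zeros(z.shape,np.uint8); m[200:220,240:295]=((z[200:220,240:295]>.07)&(z[200:220,240:295]<.096))
n,l,st,ce=cv2.connectedComponentsWithStats(m); i=1+st[1:,4].argmax(); print(st[i],np.nanmedian(z[l==i]))
P=c[l==i][:,:2]; r=cv2.minAreaRect((P*1000).astype(np.float32)); print('panel',r,cv2.boxPoints(r).round(1).tolist())
# hsv edge approach: roof color mask
hsv=cv2.cvtColor(im,cv2.COLOR_BGR2HSV); 
print(hsv[150,270],hsv[180,280],hsv[209,265],hsv[209,240])
# spindle tip region by depth
m=np.zeros(z.shape,np.uint8); m[183:206,255:285]=((z[183:206,255:285]>.045)&(z[183:206,255:285]<.07))
ys,xs=np.nonzero(m); print('spindle px',list(zip(xs,ys)), c[m>0].mean(0), np.nanmax(z[185:203,258:280]))
g=im[185:206,255:285].max(2); v,u=np.unravel_index(g.argmax(),g.shape); print(u+255,v+185, plane(d,u+255,v+185,.064))
```

```text
[ 251  127   41   50 1670]
roof ((662.97021484375, 136.22897338867188), (100.4658203125, 130.53207397460938), 85.79951477050781) [[594.2000122070312, 90.9000015258789], [724.4000244140625, 81.4000015258789], [731.7000122070312, 181.5], [601.5999755859375, 191.10000610351562]] 0.09170742418712707
[247 206  37   7 131] 0.08509586662362545
panel ((501.677490234375, 146.35728454589844), (97.6032943725586, 10.078688621520996), 85.6630630493164) [[493.0, 98.0999984741211], [503.0, 97.30000305175781], [510.3999938964844, 194.60000610351562], [500.29998779296875, 195.39999389648438]]
[ 22 120 249] [167  12 154] [ 14 182 213] [ 13 158 168]
spindle px [(np.int64(266), np.int64(191)), (np.int64(267), np.int64(191)), (np.int64(268), np.int64(191)), (np.int64(269), np.int64(191)), (np.int64(265), np.int64(192)), (np.int64(266), np.int64(192)), (np.int64(267), np.int64(192)), (np.int64(268), np.int64(192)), (np.int64(269), np.int64(192)), (np.int64(270), np.int64(192)), (np.int64(265), np.int64(193)), (np.int64(266), np.int64(193)), (np.int64(267), np.int64(193)), (np.int64(268), np.int64(193)), (
[... 196 characters left out ...]
nt64(269), np.int64(194)), (np.int64(270), np.int64(194)), (np.int64(271), np.int64(194)), (np.int64(265), np.int64(195)), (np.int64(266), np.int64(195)), (np.int64(267), np.int64(195)), (np.int64(268), np.int64(195)), (np.int64(269), np.int64(195)), (np.int64(270), np.int64(195)), (np.int64(271), np.int64(195)), (np.int64(266), np.int64(196)), (np.int64(267), np.int64(196)), (np.int64(268), np.int64(196)), (np.int64(269), np.int64(196)), (np.int64(270), np.int64(196)), (np.int64(267), np.int64(197)), (np.int64(268), np.int64(197)), (np.int64(269), np.int64(197)), (np.int64(270), np.int64(197))] [0.5471401  0.14298773 0.05988495] 0.06810770755058071
267 194 [0.54635373 0.14483066 0.064     ]
```

The roof rectangle measures 100.5 × 130.5 mm at z 0.0917, which matches the caddy. The caddy axis points at -4.2° and the front middle is at (0.598, 0.141). That predicts the spindle at (0.548, 0.1447), and direct readings put it around (0.547, 0.144). The panel middle also agrees, to about 1.5 mm.

Now I'll draw the arm in to clear the lamp.

```bash
python3 -m creep '{"slide":[[-0.1,0.3,0],[-0.2,0.6,0],[-0.3,0.9,0],[-0.33,1,0],[-0.33,1,0]],"twist":[[0,0,0],[0,0,0],[0,0,0],[0,0,0],[0,0,0]],"fingers":[1,1,1,1,1]}' && python3 -m creep '{"slide":[[0,0.33,0],[0.1,0.67,0],[0.3,0.8,0],[0.6,0.9,0],[0.93,1,0],[0.93,1,0]],"twist":[[0,0,0],[0,0,-0.014],[0,0,-0.028],[0,0,-0.042],[0,0,-0.057],[0,0,-0.057]],"fingers":[1,1,1,1,1,1]}'
```

```text
clock: 0.65
position: [0.1122, -0.3996, 0.2315]
ee_rot: [0.0, 0.99, 0.142, 0.0]
contact_force: [0.3, -1.2, -0.0]
width: 0.0854
clock: 1.25
position: [0.2572, -0.252, 0.232]
ee_rot: [0.001, 0.999, -0.034, 0.002]
contact_force: [-0.3, -0.5, 0.0]
width: 0.085
```

```bash
python3 -m creep '{"slide":[[0.2,0.33,0],[0.45,0.67,0],[0.68,1,0],[0.68,1,0]],"twist":[[0,0,0],[0,0,0],[0,0,0],[0,0,0]],"fingers":[1,1,1,1]}' && python3 -m creep '{"slide":[[0,0.33,0],[0.3,0.33,0],[0.6,0.33,0],[0.6,0.33,0],[0.6,0.33,0]],"twist":[[0,0,0],[0,0,0],[0,0,0],[0,0,0],[0,0,0]],"fingers":[1,1,1,1,1]}'
python3 - <<'E'
from h import *
d=grab('wrist','wrist1'); print(d['world_from_camera'].round(4).tolist(), telemetry.get_state()['position'])
grab('top','top1')
E
```

```text
clock: 1.65
position: [0.3576, -0.1, 0.2317]
ee_rot: [-0.0, 0.999, -0.035, 0.001]
contact_force: [0.8, -0.6, 0.5]
width: 0.0849
clock: 2.15
position: [0.4462, -0.0523, 0.2307]
ee_rot: [-0.0, 0.999, -0.036, -0.0]
contact_force: [0.4, -1.1, -0.2]
width: 0.0856
[[-0.0703, -0.9601, -0.2708, 0.5141], [-0.9975, 0.0677, 0.0189, -0.0572], [0.0002, 0.2714, -0.9625, 0.3733], [0.0, 0.0, 0.0, 1.0]] [ 0.44492156 -0.05230183  0.23073984]
```

View pics/wrist1.png

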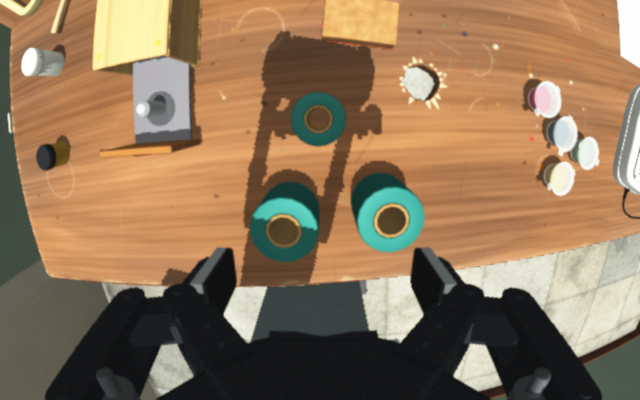

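The wrist view shows the small roll at (318,119) between the gripper's shadow lines, the spindle tip at (143,108) and the panel at (137,152). I'll cross-check the positions with this calibrated view.

```bash
cat >> h.py <<'E'
def fray(d,u,v):
    f=200/np.tan(np.radians(float(d['fovy']))/2); T=d['world_from_camera']
    x,y=u-d['cx'],v-d['cy']; r=np.hypot(x,y); t=r/f
    return T[:3,3],T[:3,:3]@np.array([x/r*np.sin(t),y/r*np.sin(t),np.cos(t)])
def fplane(d,u,v,z):
    o,r=fray(d,u,v); return o+r*(z-o[2])/r[2]
E
python3 - <<'E'
from h import *
d=load('wrist1'); im=d['img']
hsv=cv2.cvtColor(im,cv2.COLOR_BGR2HSV)
m=cv2.inRange(hsv,(75,90,40),(100,255,255)); m[150:]=0; m[:,:280]=0; m[:,360:]=0
cs,_=cv2.findContours(m,cv2.RETR_CCOMP,cv2.CHAIN_APPROX_NONE)
for k in cs:
    if len(k)>20:
        w=np.array([fplane(d,p[0][0],p[0][1],.06)[:2] for p in k])*1000
        print(len(k),'px',cv2.minEnclosingCircle(k), 'world circ',cv2.minEnclosingCircle(w.astype(np.float32)),'mean',w.mean(0))
a=cv2.resize(im[60:170,90:240],None,fx=5,fy=5,interpolation=cv2.INTER_CUBIC); cv2.imwrite('pics/crop3.png',a)
E
```

```text
149 px ((318.0, 118.5), 26.80028533935547) world circ ((511.13134765625, -51.93207550048828), 26.91025161743164) mean [511.44021828 -52.05278992]
85 px ((317.6466979980469, 118.85029602050781), 15.904293060302734) world circ ((510.9111328125, -51.59438705444336), 15.940961837768555) mean [510.9177878  -51.67439127]
```

View pics/crop3.png

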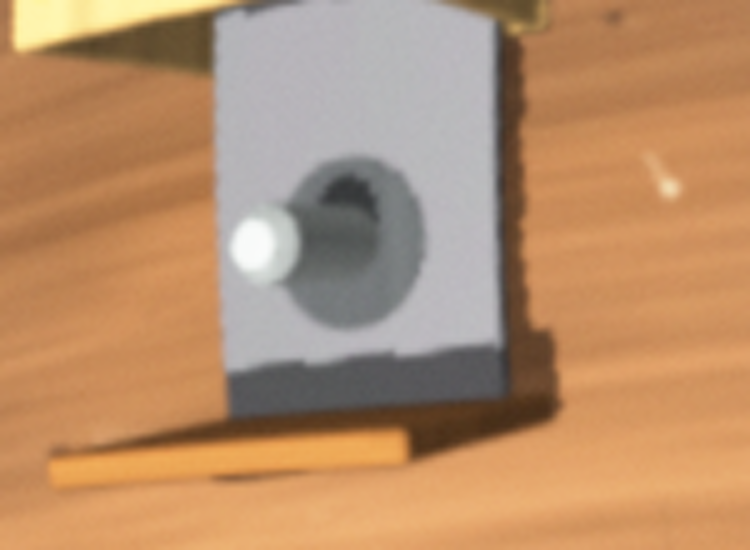

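```bash
python3 - <<'E'
from h import *
d=load('wrist1')
print(fplane(d,141.2,108.6,.064), fplane(d,160.4,108.2,.018))
E
python3 -m creep '{"slide":[[0.2,0,0],[0.447,0,0],[0.447,0,-0.3],[0.447,0,-0.6],[0.447,0,-0.8],[0.447,0,-1],[0.447,0,-1],[0.447,0,-1]],"twist":[[0,0,0],[0,0,0],[0,0,0],[0,0,0],[0,0,0],[0,0,0],[0,0,0],[0,0,0]],"fingers":[1,1,1,1,1,1,1,1]}'
python3 - <<'E'
from h import *
for i in range(4): d=grab('wrist','wrist2'); print(telemetry.get_state()['position'].round(4))
E
```

```text
[0.54675415 0.14274266 0.064     ] [0.54695344 0.14299495 0.018     ]
clock: 3.05
position: [0.5109, -0.0526, 0.0819]
ee_rot: [0.0, 0.999, -0.037, -0.0]
contact_force: [0.3, -0.3, 0.0]
width: 0.0853
[ 0.512  -0.0528  0.0828]
[ 0.5124 -0.0528  0.0833]
[ 0.5125 -0.0527  0.0834]
[ 0.5124 -0.0527  0.0832]
```

View pics/wrist2.png

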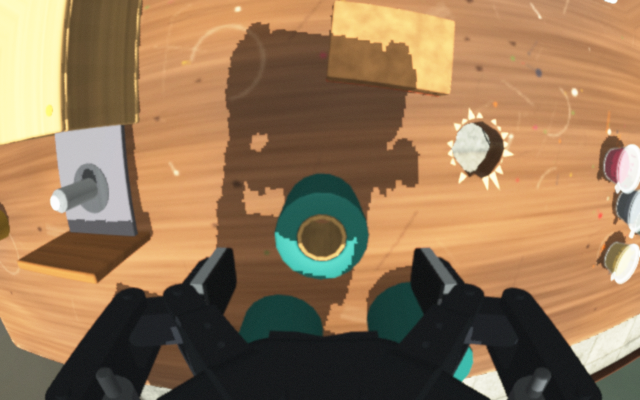

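The roll is centred between the open fingers, with its bore at (321,239). I'll check the offset.

Run:
```python
from h import *
d=load('wrist2'); print(fplane(d,321.5,239,.06), fplane(d,321.5,238,.06), d['world_from_camera'][:3,3], fplane(d,59,201,.064),fplane(d,92,187,.018))
```

```text
[ 0.51066685 -0.05182399  0.06      ] [ 0.51129465 -0.05187023  0.06      ] [ 0.57976992 -0.05751462  0.22631886] [0.54829388 0.13770448 0.064     ] [0.54814829 0.14186799 0.018     ]
```

```bash
python3 -m creep '{"slide":[[-0.008,0.005,-0.15],[-0.008,0.005,-0.3],[-0.008,0.005,-0.4],[-0.008,0.005,-0.4],[-0.008,0.005,-0.4],[-0.008,0.005,-0.4],[-0.008,0.005,-0.4],[-0.008,0.005,-0.4],[-0.008,0.005,-0.4],[-0.008,0.005,-0.4],[-0.008,0.005,-0.4]],"twist":[[0,0,0],[0,0,0],[0,0,0],[0,0,0],[0,0,0],[0,0,0],[0,0,0],[0,0,0],[0,0,0],[0,0,0],[0,0,0]],"fingers":[1,1,1,1,0,-0.2,-0.6,-1,-1,-1,-1]}' 40
python3 - <<'E'
from h import *
s=telemetry.get_state(); print(s['position'].round(4),s['width'],s['contact_force'].round(2))
E
```

```text
clock: 4.35
position: [0.5112, -0.0517, 0.023]
ee_rot: [0.0, 0.999, -0.036, 0.002]
contact_force: [-1.1, 0.3, 5.8]
width: 0.0556
[ 0.5112 -0.0517  0.023 ] 0.05556655920178819 [-1.12  0.33  5.82]
```

```bash
python3 -m creep '{"slide":[[0,0,0.1],[0,0,0.25],[0,0,0.45],[0,0,0.6],[0,0,0.6],[0,0,0.6]],"twist":[[0,0,0],[0,0,0],[0,0,0],[0,0,0],[0,0,0],[0,0,0]],"fingers":[-1,-1,-1,-1,-1,-1]}' && python3 -m creep '{"slide":[[0.04,0.2,0],[0.08,0.45,0],[0.12,0.7,0],[0.16,0.9,0],[0.19,1,0],[0.19,1,0],[0.19,1,0]],"twist":[[0,0,0],[0,0,0],[0,0,0],[0,0,0],[0,0,0],[0,0,0],[0,0,0]],"fingers":[-1,-1,-1,-1,-1,-1,-1]}'
python3 - <<'E'
from h import *
for n in ['wrist','side','top']: grab(n,n+'3')
s=telemetry.get_state(); print(s['position'].round(4),s['width'],s['contact_force'].round(2))
d=load('side3'); cv2.imwrite('pics/crop4.png',cv2.resize(d['img'][150:270,210:360],None,fx=5,fy=5,interpolation=cv2.INTER_CUBIC))
E
```

```text
clock: 4.95
position: [0.5099, -0.0514, 0.1115]
ee_rot: [0.0, 0.999, -0.036, 0.0]
contact_force: [0.5, 0.2, -1.7]
width: 0.0553
clock: 5.65
position: [0.5377, 0.0979, 0.1102]
ee_rot: [0.001, 0.999, -0.036, -0.001]
contact_force: [-0.7, -0.8, -1.4]
width: 0.0552
[0.538  0.0973 0.1109] 0.05533583872825879 [ 0.22 -0.13 -1.65]
```

View pics/wrist3.png

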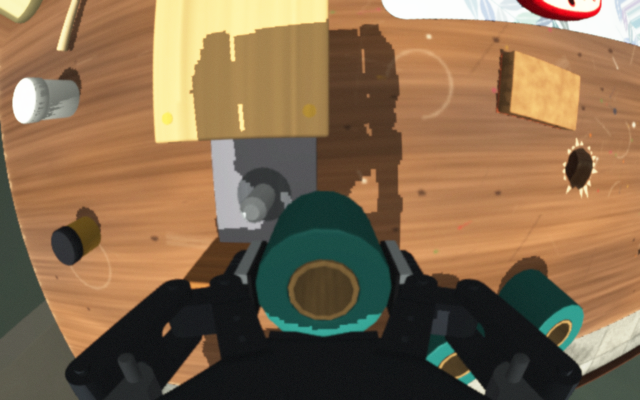

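View pics/crop4.png

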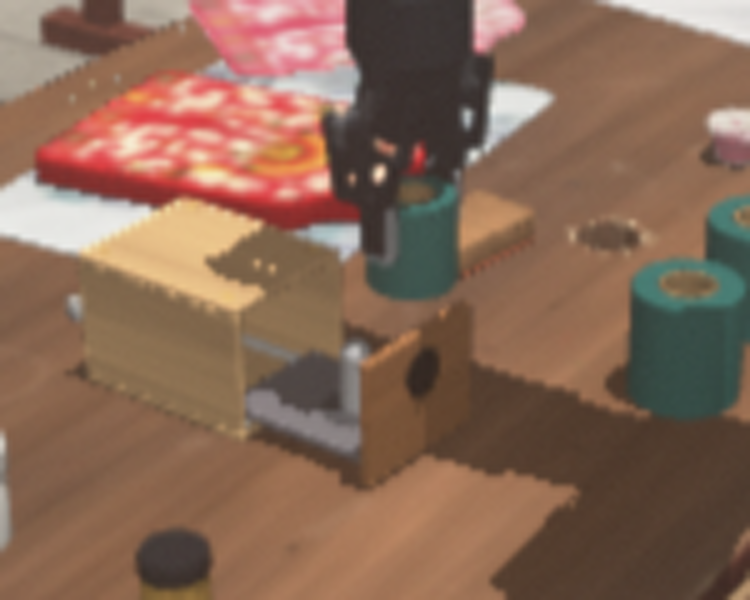

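Roll is held upright. Its bore is at wrist (324,290), with the spindle ahead at about (256,208) in its shadow. I'll measure both in this one view.

Run:
```python
from h import *
d=load('wrist3'); im=d['img']
hsv=cv2.cvtColor(im,cv2.COLOR_BGR2HSV)
m=cv2.inRange(hsv,(8,60,40),(28,255,255)); m[:250]=0;m[335:]=0;m[:,:280]=0;m[:,365:]=0
k=max(cv2.findContours(m,cv2.RETR_EXTERNAL,cv2.CHAIN_APPROX_NONE)[0],key=cv2.contourArea)
for zt in (.146,.148,.150):
    w=np.array([fplane(d,*p[0],zt)[:2] for p in k])*1000; print(zt,cv2.fitEllipse(w.astype(np.float32)))
a=cv2.resize(im[130:250,200:330],None,fx=6,fy=5,interpolation=cv2.INTER_CUBIC); a=cv2.convertScaleAbs(a,alpha=1.5,beta=10);cv2.imwrite('pics/crop5.png',a)
```

```text
0.146 ((537.5213012695312, 97.94244384765625), (28.310518264770508, 28.778791427612305), 88.6844711303711)
0.148 ((538.800537109375, 97.85548400878906), (27.78013038635254, 28.239635467529297), 88.684326171875)
0.15 ((540.079833984375, 97.7685317993164), (27.24974250793457, 27.70047950744629), 88.68460083007812)
```

View pics/crop5.png

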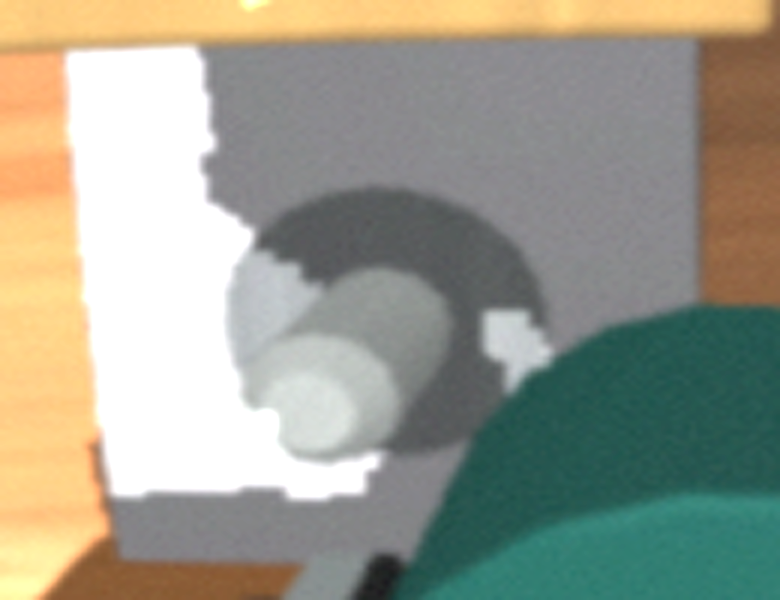

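Run:
```python
from h import *
d=load('wrist3')
print('tip',fplane(d,252,212,.064),'foot',fplane(d,264.8,194.4,.018))
# crossing spindle by top view circle sizes
t=load('top0'); 
s=load('side0'); print('side tip', plane(s,190+365/4,170+197/4,.064), 'side foot?',plane(s,190+363/4,170+248/4,.018))
```

```text
tip [0.54774993 0.14352888 0.064     ] foot [0.54747731 0.1433247  0.018     ]
side tip [0.54537372 0.14648512 0.064     ] side foot? [0.5491551  0.14527191 0.018     ]
```

Tip and foot agree at (0.5476, 0.1435), so the roll needs to move (+9, +45.7) mm. I'll move at height, then lower until it is just above the tip.

```bash
python3 -m creep '{"slide":[[0.03,0.15,0],[0.061,0.305,0],[0.061,0.305,0],[0.061,0.305,0],[0.061,0.305,-0.05],[0.061,0.305,-0.1],[0.061,0.305,-0.1],[0.061,0.305,-0.1]],"twist":[[0,0,0],[0,0,0],[0,0,0],[0,0,0],[0,0,0],[0,0,0],[0,0,0],[0,0,0]],"fingers":[-1,-1,-1,-1,-1,-1,-1,-1]}'
python3 - <<'E'
from h import *
for n in ['wrist','side','top']: grab(n,n+'4')
s=telemetry.get_state(); print(s['position'].round(4),s['width'],s['contact_force'].round(2))
a=cv2.resize(load('side4')['img'][150:250,220:320],None,fx=4,fy=4,interpolation=cv2.INTER_CUBIC)
b=cv2.resize(load('wrist4')['img'][150:350,220:420],None,fx=2,fy=2,interpolation=cv2.INTER_CUBIC)
cv2.imwrite('pics/c6.png',np.hstack([a,b]))
E
```

```text
clock: 6.6
position: [0.5472, 0.1438, 0.0958]
ee_rot: [0.0, 0.999, -0.036, -0.001]
contact_force: [-0.5, -0.3, -2.4]
width: 0.0549
[0.5478 0.1442 0.0965] 0.055308715290176974 [ 0.39  0.37 -0.57]
```

View pics/c6.png

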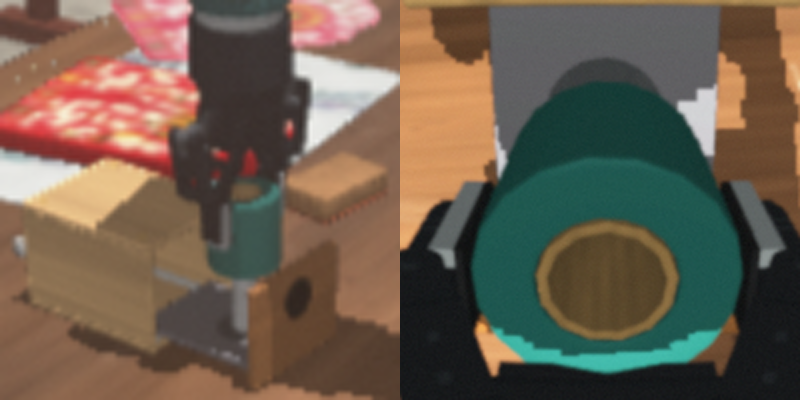

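The roll sits above the spindle, but the side view hints at a few pixels of offset (roll centre crop x 245, spindle 241). I'll measure that more finely.

Run:
```python
from h import *
d=load('side4'); 
a=cv2.resize(d['img'][195:240,262:300],None,fx=16,fy=13,interpolation=cv2.INTER_CUBIC); cv2.imwrite('pics/c7.png',cv2.convertScaleAbs(a,alpha=1.6))
s0=load('side0')
f=200/np.tan(np.radians(float(d['fovy']))/2);T=d['world_from_camera']
def proj(p):
    q=T[:3,:3].T@(np.array(p)-T[:3,3]); return q[:2]/q[2]*f+[d['cx'],d['cy']]
for p in [(.5476,.1436,.018),(.5476,.1436,.064),(.5476,.1436,.074),(.5476,.1436,.134)]: print(p,proj(p).round(2))
hsv=cv2.cvtColor(d['img'],cv2.COLOR_BGR2HSV)
m=cv2.inRange(hsv,(75,70,20),(100,255,255))
for v in range(198,222,2):
    xs=np.nonzero(m[v,260:300])[0]+260; print(v,xs.min() if len(xs) else None,xs.max() if len(xs) else None,end=' | ')
print(); g=s0['img'].max(2)
for v in range(216,236,2): print(v,g[v,272:292], d['img'].max(2)[v,272:292])
```

```text
(0.5476, 0.1436, 0.018) [281.48 231.9 ]
(0.5476, 0.1436, 0.064) [281.18 218.67]
(0.5476, 0.1436, 0.074) [281.12 215.74]
(0.5476, 0.1436, 0.134) [280.71 197.77]
198 287 289 | 200 283 288 | 202 279 287 | 204 284 285 | 206 283 285 | 208 282 284 | 210 282 284 | 212 281 286 | 214 280 285 | 216 281 285 | 218 280 281 | 220 None None | 
216 [136 135 135 135 137 146 147 145 143 138 134 132 134 134 135 136 134 132
 141 152] [ 90  74  72  75  78  77  77  79  84  85  84  85  85  83  82  81  80  80
 119 118]
218 [136 137 139 137 138 146 149 166 190 194 194 148 137 136 137 142 153 164
 178 165] [136 120  92  83  80  79  77  80  84  84  86  86  86  86  83  85  99  93
  99 101]
220 [114 149 137 135 137 145 153 173 186 193 191 180 143 155 168 179 155 137
 123 120] [ 99 110 115 126 130 130 112 112 117 117 111 112 120 124 110 100 101 101
 101 102]
222 [134 137 135 135 135 132 118 126 140 148 167 173 175 148 137 121 119 118
 118 112] [ 78  83  98 101 101 102 107 121 126 135 162 174 180 151 134 105 101 101
 102  95]
224 [136 136 135 135 136 133 117 120 128 128 120 126 120 118 119 119 119 118
 113  85] [ 
[... 230 characters left out ...]
13 101  99
  95  65]
228 [136 134 135 133 123 119 112 121 131 131 119 118 116 115 117 118 120 122
 120 103] [ 77  77  77  76  73  78 101 119 125 124 119 120 118 117 118 117 105 104
 102  89]
230 [135 133 111 106  98  78  98 119 129 132 115 117 117 119 121 122 121 120
 119 114] [ 77  76  72  67  65  73  98 121 125 124 115 119 119 122 125 123 107 102
 101  98]
232 [136 132 115 103  98  93  99 110 119 125 117 120 123 123 118 118 117 116
 116 115] [ 78  77  70  66  64  65  76  96 110 113 117 123 125 124 121 118 103 100
  99  99]
234 [137 135 133 125 118 103 102 101 103 106 113 116 116 118 117 117 116 115
 116 116] [ 79  76  77  75  71  68  67  67  76  98 114 118 120 120 118 115 102 100
  99  99]
```

View pics/c7.png

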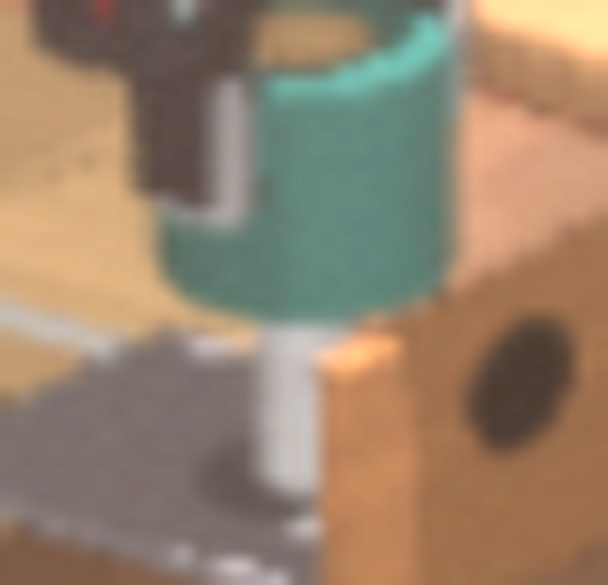

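Enlarged: spindle axis at about crop x 309 and roll axis at 305, an offset under 1 mm. I'll lower in steps and watch the force.

```bash
python3 -m creep '{"slide":[[0,0,-0.03],[0,0,-0.06],[0,0,-0.09],[0,0,-0.12],[0,0,-0.12]],"twist":[[0,0,0],[0,0,0],[0,0,0],[0,0,0],[0,0,0]],"fingers":[-1,-1,-1,-1,-1]}'
python3 - <<'E'
from h import *
grab('side','side5')
s=telemetry.get_state(); print(s['position'].round(4),s['width'],s['contact_force'].round(2),s['moment'].round(2))
E
```

```text
clock: 7.25
position: [0.5469, 0.1442, 0.0774]
ee_rot: [0.0, 0.999, -0.036, -0.001]
contact_force: [0.4, -0.2, -2.1]
width: 0.055
[0.5472 0.1443 0.0778] 0.05559546389212227 [-0.18 -0.16 -1.38] [-0.01  0.03  0.01]
```

No contact force, and the roll is now over the tip. Lowering on to just above the floor.

```bash
python3 -m creep '{"slide":[[0,0,-0.04],[0,0,-0.08],[0,0,-0.12],[0,0,-0.16],[0,0,-0.2],[0,0,-0.22],[0,0,-0.22]],"twist":[[0,0,0],[0,0,0],[0,0,0],[0,0,0],[0,0,0],[0,0,0],[0,0,0]],"fingers":[-1,-1,-1,-1,-1,-1,-1]}'
python3 - <<'E'
from h import *
d=grab('side','side6')
s=telemetry.get_state(); print(s['position'].round(4),s['width'],s['contact_force'].round(2),s['moment'].round(2))
cv2.imwrite('pics/c8.png',cv2.resize(d['img'][180:250,230:310],None,fx=7,fy=7,interpolation=cv2.INTER_CUBIC))
E
```

```text
clock: 8.0
position: [0.5472, 0.1442, 0.0447]
ee_rot: [0.0, 0.999, -0.036, -0.001]
contact_force: [-0.6, 0.3, -2.4]
width: 0.0551
[0.5475 0.1442 0.045 ] 0.05529164266530894 [ 0.54 -0.58 -1.44] [-0.01  0.01  0.04]
```

View pics/c8.png

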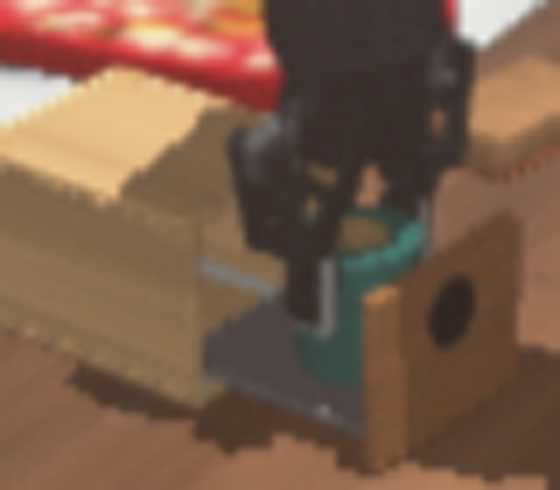

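The roll is around the spindle, about 4 mm above the floor. Going down gently until I feel contact.

```bash
python3 -m creep '{"slide":[[0,0,-0.008],[0,0,-0.016],[0,0,-0.022],[0,0,-0.027],[0,0,-0.027]],"twist":[[0,0,0],[0,0,0],[0,0,0],[0,0,0],[0,0,0]],"fingers":[-1,-1,-1,-1,-1]}'
python3 -m creep '{"slide":[[0,0,-0.005],[0,0,-0.01],[0,0,-0.01]],"twist":[[0,0,0],[0,0,0],[0,0,0]],"fingers":[-1,-1,-1]}'
```

```text
clock: 8.55
position: [0.5475, 0.1443, 0.0412]
ee_rot: [0.0, 0.999, -0.036, -0.0]
contact_force: [-0.3, 0.7, -2.1]
width: 0.0551
clock: 8.85
position: [0.5478, 0.1443, 0.041]
ee_rot: [0.0, 0.999, -0.036, 0.0]
contact_force: [-2.4, -0.2, 5.9]
width: 0.0554
```

Seated: contact gives 5.9 N at TCP z 0.041, as expected. Releasing and rising.

```bash
python3 -m creep '{"slide":[[0,0,0],[0,0,0],[0,0,0],[0,0,0],[0,0,0],[0,0,0]],"twist":[[0,0,0],[0,0,0],[0,0,0],[0,0,0],[0,0,0],[0,0,0]],"fingers":[-0.2,0.2,0.6,1,1,1]}' && python3 -m creep '{"slide":[[0,0,0.1],[0,0,0.3],[0,0,0.6],[0,0,0.9],[0,0,0.9]],"twist":[[0,0,0],[0,0,0],[0,0,0],[0,0,0],[0,0,0]],"fingers":[1,1,1,1,1]}'
python3 - <<'E'
from h import *
for n in ['wrist','side','top']: grab(n,n+'7')
a=cv2.resize(load('side7')['img'][170:260,220:320],None,fx=4,fy=4,interpolation=cv2.INTER_CUBIC)
b=cv2.resize(load('wrist7')['img'][100:325,220:420],None,fx=2,fy=1.6,interpolation=cv2.INTER_CUBIC)
cv2.imwrite('pics/c9.png',np.hstack([a,b]))
E
```

```text
clock: 9.45
position: [0.5476, 0.1443, 0.0396]
ee_rot: [0.0, 0.999, -0.036, -0.0]
contact_force: [-0.3, -0.3, -0.3]
width: 0.0857
clock: 9.95
position: [0.552, 0.1449, 0.1814]
ee_rot: [-0.001, 0.999, -0.036, 0.007]
contact_force: [0.6, -0.7, -1.0]
width: 0.0857
```

View pics/c9.png

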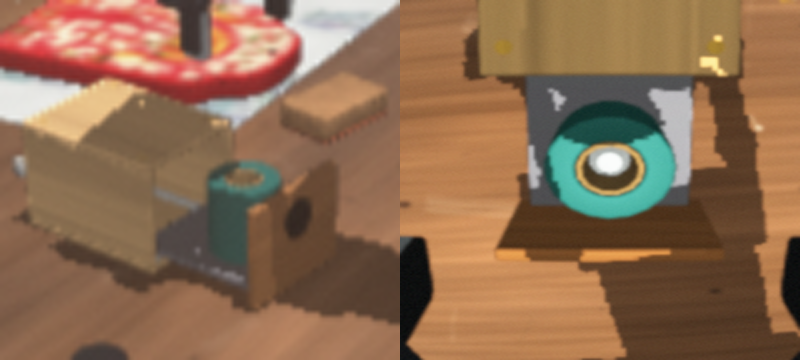

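The roll is seated around the spindle (tip visible in the bore at crop (610,160)) with its top well below the panel. Next I'll shut the fingers, move to the front of the panel and go down in front of the pad.

```bash
python3 -m creep '{"slide":[[-0.2,0.01,0],[-0.4,0.02,0],[-0.633,0.04,0],[-0.633,0.04,0],[-0.633,0.04,-0.2],[-0.633,0.04,-0.5],[-0.633,0.04,-0.75],[-0.633,0.04,-0.865],[-0.633,0.04,-0.865],[-0.633,0.04,-0.865],[-0.633,0.04,-0.865]],"twist":[[0,0,0],[0,0,0],[0,0,0],[0,0,0],[0,0,0],[0,0,0],[0,0,0],[0,0,0],[0,0,0],[0,0,0],[0,0,0]],"fingers":[-1,-1,-1,-1,-1,-1,-1,-1,-1,-1,-1]}'
python3 - <<'E'
from h import *
for n in ['wrist','side']: grab(n,n+'8')
print(telemetry.get_state()['position'].round(4))
a=cv2.resize(load('side8')['img'][170:270,220:320],None,fx=4,fy=4,interpolation=cv2.INTER_CUBIC)
b=cv2.resize(load('wrist8')['img'][100:300,220:420],None,fx=2,fy=2,interpolation=cv2.INTER_CUBIC)
cv2.imwrite('pics/c10.png',np.hstack([a,b]))
E
```

```text
clock: 11.2
position: [0.4537, 0.1504, 0.0457]
ee_rot: [-0.0, 0.999, -0.036, 0.001]
contact_force: [-0.4, -0.4, -0.1]
width: 0.0003
[0.4537 0.1505 0.0461]
```

View pics/c10.png

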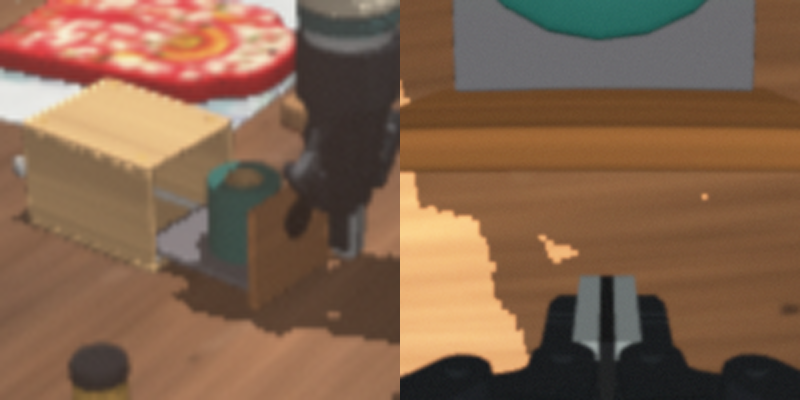

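The fingers are lined up with the tray centre (crop x 607 against 604), about 30 mm off the pad. I'll start pushing along the caddy's axis.

```bash
python3 -m creep '{"slide":[[0.08,-0.006,0],[0.16,-0.012,0],[0.2,-0.015,0],[0.24,-0.018,0],[0.28,-0.02,0],[0.32,-0.023,0],[0.36,-0.026,0],[0.4,-0.029,0],[0.44,-0.032,0],[0.48,-0.035,0],[0.52,-0.038,0],[0.56,-0.041,0],[0.6,-0.044,0],[0.6,-0.044,0]],"twist":[[0,0,0],[0,0,0],[0,0,0],[0,0,0],[0,0,0],[0,0,0],[0,0,0],[0,0,0],[0,0,0],[0,0,0],[0,0,0],[0,0,0],[0,0,0],[0,0,0]],"fingers":[-1,-1,-1,-1,-1,-1,-1,-1,-1,-1,-1,-1,-1,-1]}'
python3 - <<'E'
from h import *
for n in ['wrist','side']: grab(n,n+'9')
s=telemetry.get_state(); print(s['position'].round(4),s['contact_force'].round(2))
a=cv2.resize(load('side9')['img'][170:270,220:320],None,fx=4,fy=4,interpolation=cv2.INTER_CUBIC)
b=cv2.resize(load('wrist9')['img'][100:300,220:420],None,fx=2,fy=2,interpolation=cv2.INTER_CUBIC)
cv2.imwrite('pics/c11.png',np.hstack([a,b]))
E
```

```text
clock: 12.7
position: [0.5437, 0.1436, 0.0448]
ee_rot: [0.0, 0.999, -0.036, 0.0]
contact_force: [-3.8, 0.4, 1.2]
width: -0.0
[0.543  0.1437 0.0448] [-3.19  1.54 -0.33]
```

View pics/c11.png

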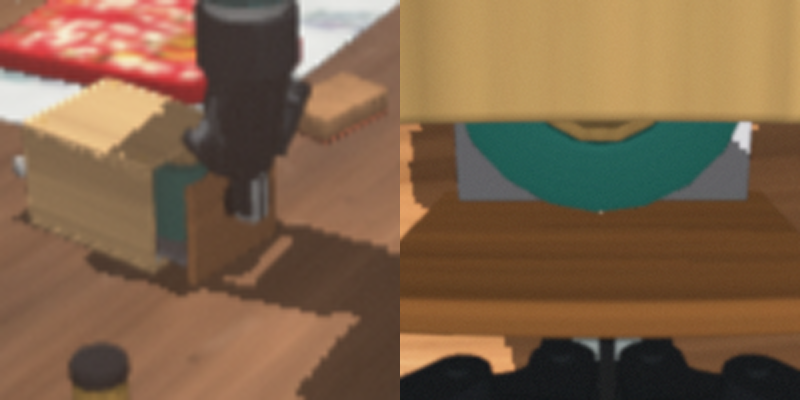

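The tray is moving in with 3–4 N at the pad. Next: 25 mm more, then small steps until the stop is felt.

```bash
python3 -m creep '{"slide":[[0.03,-0.002,0],[0.06,-0.004,0],[0.09,-0.007,0],[0.12,-0.009,0],[0.15,-0.011,0],[0.167,-0.012,0],[0.167,-0.012,0]],"twist":[[0,0,0],[0,0,0],[0,0,0],[0,0,0],[0,0,0],[0,0,0],[0,0,0]],"fingers":[-1,-1,-1,-1,-1,-1,-1]}'; python3 -m creep '{"slide":[[0.01,-0.001,0],[0.02,-0.0015,0],[0.02,-0.0015,0]],"twist":[[0,0,0],[0,0,0],[0,0,0]],"fingers":[-1,-1,-1]}'
```

```text
clock: 13.5
position: [0.5674, 0.1419, 0.0448]
ee_rot: [0.0, 0.999, -0.036, -0.0]
contact_force: [-4.6, 1.1, -0.5]
width: 0.0
clock: 13.8
position: [0.5701, 0.1417, 0.0448]
ee_rot: [0.0, 0.999, -0.036, -0.001]
contact_force: [-4.5, 1.4, -0.1]
width: 0.0
```

```bash
python3 -m creep '{"slide":[[0.01,-0.001,0],[0.02,-0.0015,0],[0.02,-0.0015,0]],"twist":[[0,0,0],[0,0,0],[0,0,0]],"fingers":[-1,-1,-1]}'; python3 -m creep '{"slide":[[0.007,-0.0005,0],[0.014,-0.001,0],[0.014,-0.001,0]],"twist":[[0,0,0],[0,0,0],[0,0,0]],"fingers":[-1,-1,-1]}'
```

```text
clock: 14.1
position: [0.5728, 0.1416, 0.0448]
ee_rot: [0.0, 0.999, -0.036, -0.001]
contact_force: [-4.8, 1.0, -0.2]
width: -0.0004
clock: 14.4
position: [0.5749, 0.1414, 0.0448]
ee_rot: [0.0, 0.999, -0.036, -0.001]
contact_force: [-4.6, 1.9, 0.3]
width: -0.0001
```

```bash
python3 -m creep '{"slide":[[0.007,-0.0005,0],[0.014,-0.001,0],[0.014,-0.001,0]],"twist":[[0,0,0],[0,0,0],[0,0,0]],"fingers":[-1,-1,-1]}'; python3 -m creep '{"slide":[[0.007,-0.0005,0],[0.014,-0.001,0],[0.014,-0.001,0]],"twist":[[0,0,0],[0,0,0],[0,0,0]],"fingers":[-1,-1,-1]}'
```

```text
clock: 14.7
position: [0.5751, 0.1414, 0.0448]
ee_rot: [0.0, 0.999, -0.036, -0.003]
contact_force: [-9.0, 1.7, 3.5]
width: 0.0
clock: 15.0
position: [0.575, 0.1414, 0.0448]
ee_rot: [0.0, 0.999, -0.036, -0.005]
contact_force: [-13.9, 1.7, 5.8]
width: -0.0
```

The hard stop is reached: position held at 0.575 while force rose to 14 N. Backing off along the axis.

```bash
python3 -m creep '{"slide":[[-0.03,0.002,0],[-0.06,0.004,0],[-0.1,0.007,0],[-0.14,0.01,0],[-0.2,0.015,0],[-0.3,0.022,0],[-0.4,0.029,0],[-0.4,0.029,0]],"twist":[[0,0,0],[0,0,0],[0,0,0],[0,0,0],[0,0,0],[0,0,0],[0,0,0],[0,0,0]],"fingers":[-1,-1,-1,-1,-1,-1,-1,-1]}'
python3 - <<'E'
from h import *
for n in ['wrist','side']: grab(n,n+'10')
a=cv2.resize(load('side10')['img'][170:270,220:320],None,fx=4,fy=4,interpolation=cv2.INTER_CUBIC)
b=cv2.resize(load('wrist10')['img'][100:300,220:420],None,fx=2,fy=2,interpolation=cv2.INTER_CUBIC)
cv2.imwrite('pics/c12.png',np.hstack([a,b]))
E
```

```text
clock: 15.8
position: [0.5183, 0.1453, 0.0453]
ee_rot: [0.0, 0.999, -0.036, -0.0]
contact_force: [0.3, -0.1, -0.1]
width: -0.0001
```

View pics/c12.png

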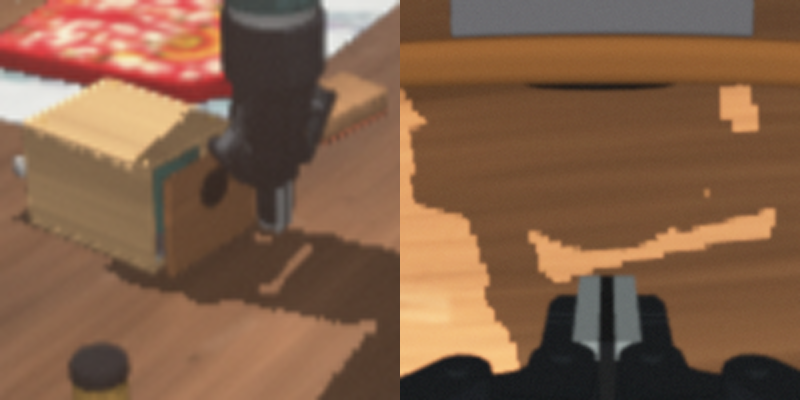

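The fingers are clear of the panel. I need to know whether the tray is stationary, so I'll back off, rise and measure the gap.

```bash
python3 -m creep '{"slide":[[-0.2,0.015,0],[-0.4,0.03,0],[-0.4,0.03,0.3],[-0.4,0.03,0.6],[-0.4,0.03,0.9],[-0.4,0.03,0.9],[-0.4,0.03,0.9],[-0.4,0.03,0.9]],"twist":[[0,0,0],[0,0,0],[0,0,0],[0,0,0],[0,0,0],[0,0,0],[0,0,0],[0,0,0]],"fingers":[-1,-1,-1,-1,-1,-1,-1,-1]}'
python3 - <<'E'
from h import *
for n in ['wrist','side','top']: grab(n,n+'11')
a=cv2.resize(load('side11')['img'][170:270,220:320],None,fx=4,fy=4,interpolation=cv2.INTER_CUBIC)
b=cv2.resize(load('wrist11')['img'][0:200,220:420],None,fx=2,fy=2,interpolation=cv2.INTER_CUBIC)
cv2.imwrite('pics/c13.png',np.hstack([a,b]))
w=load('wrist11')
cv2.imwrite('pics/c14.png',cv2.resize(w['img'],None,fx=1.25,fy=1.25))
E
```

```text
clock: 16.7
position: [0.4598, 0.1496, 0.1792]
ee_rot: [0.0, 0.999, -0.036, -0.001]
contact_force: [-0.1, -0.6, -0.8]
width: -0.0003
```

View pics/c13.png

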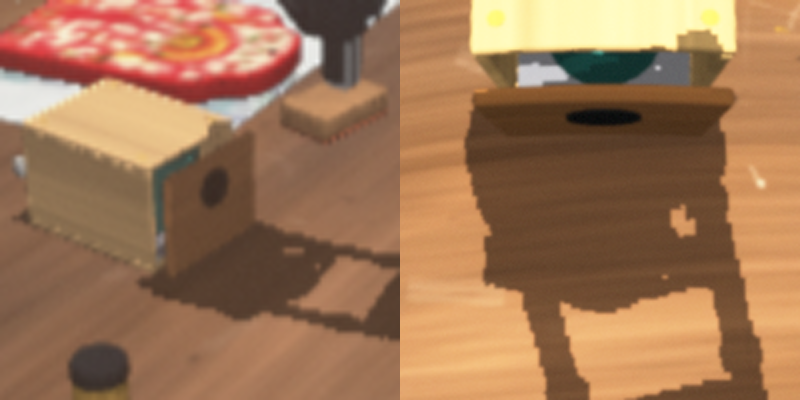

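View pics/c14.png

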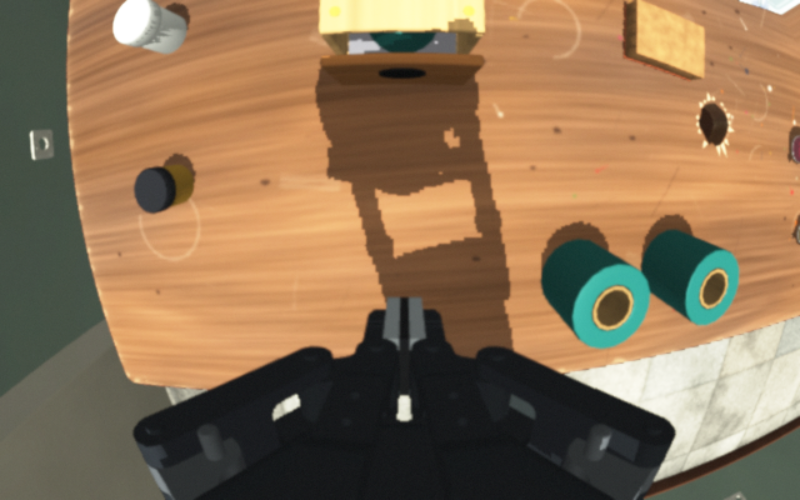

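The wrist view shows the panel top at about (320,48), the shell's roof edge at (320,25), and the roll's edge inside. I'll measure the gap, then wait a second and compare.

```bash
python3 -m creep '{"slide":[[0,0,0],[0,0,0],[0,0,0],[0,0,0],[0,0,0],[0,0,0],[0,0,0],[0,0,0],[0,0,0],[0,0,0]],"twist":[[0,0,0],[0,0,0],[0,0,0],[0,0,0],[0,0,0],[0,0,0],[0,0,0],[0,0,0],[0,0,0],[0,0,0]],"fingers":[-1,-1,-1,-1,-1,-1,-1,-1,-1,-1]}'
python3 - <<'E'
from h import *
d=load('wrist11'); r=fplane(d,320,25,.092); b=fplane(d,320,44,.086); f=fplane(d,320,52.5,.086)
print(r,b,f,'gap mm',(r[0]-b[0])*1e3)
for n in ['wrist','side','top']: grab(n,n+'12')
for n in ['wrist','side']:
    A=load(n+'11')['img'];B=load(n+'12')['img']
    s=np.s_[0:80,240:400] if n=='wrist' else np.s_[190:245,255:290]
    print(n,np.abs(A[s].astype(int)-B[s]).mean())
# top: panel and bystanders
t0=load('top0');t=load('top12');c=cloud(t);z=c[...,2]
m=np.zeros(z.shape,np.uint8); s=np.s_[170:205,235:300]; m[s]=(z[s]>.07)
c2=c[(m>0)]; 
cv2.imwrite('pics/c15.png',np.hstack([cv2.resize(t0['img'][80:280,140:400],None,fx=1.5,fy=1.9),cv2.resize(t['img'][80:280,140:400],None,fx=1.5,fy=1.9)]))
E
```

```text
clock: 17.85
position: [0.46, 0.1498, 0.18]
ee_rot: [0.0, 0.999, -0.036, -0.0]
contact_force: [-0.3, -0.3, -0.2]
width: 0.0001
[0.59651748 0.14189713 0.092     ] [0.58285807 0.14291909 0.086     ] [0.57609384 0.14340118 0.086     ] gap mm 13.659407912232634
wrist 3.7422135416666666
side 0.7193073593073593
```

View pics/c15.png

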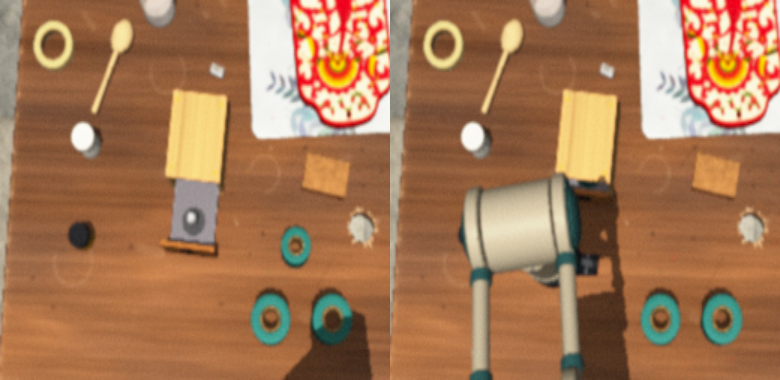

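Run:
```python
from h import *
b=np.hstack([cv2.resize(load(k)['img'][0:90,230:410],None,fx=2.1,fy=4,interpolation=cv2.INTER_CUBIC) for k in('wrist11','wrist12')])
cv2.imwrite('pics/c16.png',b)
```

```text
(no output)
```

View pics/c16.png

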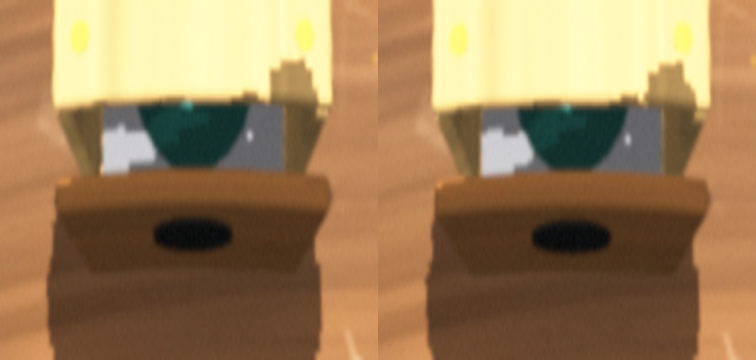

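The two pictures, over 1 s apart, show the same gap between panel and roof edge, with the roll upright behind the panel. The tray is latched and still, so I'm handing in.

```bash
python3 -c "
from rig import order; print(order.sign_off())"
```

```text
the job is handed in; nothing more can be done
None
```

I lowered the smallest teal roll over the spindle until it touched the tray floor (5.9 N, at the expected height) and released it. I then pressed the tray in until it stopped at about 14 N, and backed off. The job was handed in at about 18 s of the 67 s.

**Last checks:**
- **Tray:** the panel stands about 13.7 mm off the shell, against a nominal 12 mm, which is within my pixel and calibration error. Two pictures more than 1 s apart show the same gap.
- **Roll:** it was around the spindle with the tip visible in its bore before the push. Afterwards it stands upright behind the panel; the bore itself is hidden under the roof.
- **Other things:** the white jar, sanding block and the two larger rolls are unmoved in the last top view. The arm hid the ochre jar there, but the wrist camera showed it standing; I did not measure its position.
- **Robot:** it is touching nothing, clear of the tray.

No check failed. The only disagreement was in the spindle position: the side view differed from the other cameras by about 2–3 mm. I used the wrist measurement, and the roll went down the spindle without any sideways force.

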